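# Put the garlic away and close the storage pots with their own lids

### The arm

A 7-joint arm with a two-finger parallel gripper is mounted at the origin on a cart in front of the work surface, level with it; the furniture and walls round the work are solid. World frame = base frame: x ahead of the robot, y to its left, z up, the work surface at z = 0. Lengths are in m, angles in rad, forces in N, time in s.
With the tool pointing down it reaches from about 0.35 to 0.9 m from the base axis. Payload 19.9 kg.
Tool frame: the origin (TCP) lies between the finger pads; the fingertips stand 19 mm ahead of it and the grasp point (between the pads) is the TCP; z points along the fingers, y is the direction in which the jaws open and shut (so a half turn about z gives the same grasp; the last joint's range is limited). The gripper opens to 94 mm and grips with 3 to 60 N. Pads are 16 mm wide; open, the fingers measure 119 mm over their backs; the gripper's body (75 mm by 177 mm) begins 78 mm behind the grasp point.
Start: joints at [1.129, 0.417, -0.01, 1.614, 0.005, 1.111, -0.053], TCP at [0.243, -0.576, 0.224] pointing down, gripper open.
Joint ranges: [-2.81, 2.81], [-0.39, 2.02], [-1.27, 1.25], [0.06, 2.57], [-1.19, 4.33], [0.19, 2], [-2.82, 2.82]. Speed limits (rad/s): [1.89, 1.89, 2.39, 2.39, 3.01, 3.01, 3.01].

### API

Orientations are given as a 3x3 rotation matrix whose columns are the frame's x, y, z axes.
In Python, from rig import robot gives the robot as it stands. Calls block until the motion is done:
- robot.move_ptp(position, orientation): joint-space move of the TCP to a pose.
- robot.move_linear(position, velocity=0.15, frame=None, threshold=None): straight line of the TCP; frame=None keeps the orientation; velocity is the mean speed in m/s. With threshold (N) it stops when the force on the tool has changed by that much, and returns True; else False.
- robot.goto_joints(angles): joint-space move.
- robot.gripper_to(opening): finger opening in m; the grip force is fixed at half the most; returns when the fingers have stopped.
- robot.pause(seconds).
- robot.ik(position, orientation): joint angles nearest the present ones, or None.
- robot.get_state(): the state.
- robot.grab_frame(name): name is "side" or "top" or "wrist"; returns the picture (480x640x3 uint8, red, green, blue); there is no depth.
- robot.camera_info(name): a dict with "fx", "fy", "cx", "cy" (pixels), "rvec" (rotation vector, rad) and "tvec" (3), from world to camera coordinates, as OpenCV has them. Camera axes: x right, y down, z forward; pixel columns grow to the right and rows downward; lengths in m; the calibration is good to about 2 mm. A picture is of the moment at which its call begins: read the wrist's pose just before it. camera_info takes no time and is no camera call; for the wrist camera it gives the pose at the moment of the call.
A pose or a line that the arm cannot do raises robot.PlanningError and nothing moves.
- robot.sign_off(): hands the job in, once; it reports no verdict.
The state is a dict: "time": time; "qpos": joint angles; "joint_vel": joint speeds; "effort": joint torques, N m; "ee_pos": TCP position; "tool_rot": TCP orientation; "force": force on the tool from outside, world axes, zero at the start; "moment": the same for the moment, N m; "opening": finger opening in m.
Only numpy, scipy, OpenCV 4.12 (cv2) and the standard library are available. Lean on these libraries where they do the work, as an engineer would, in place of code of your own. Each camera call takes 0.05 s, during which the arm holds its last target. There are 200 camera calls.

### The job

The three washed storage pots stand open on the worktop among their beech lids. Put the garlic bulb into the terracotta garlic pot, then close all three pots, each with the lid of its own size, so that every lid is fully home and level. Leave the pots standing where they are, and do not disturb the lemon, the pepper mill or the spice jar.

Things in the scene. Friction and masses are not known exactly. Their poses are not given: they have to be found in the camera images.
- garlic_centre (a point): A whitish-pink garlic bulb, 48 x 50 mm across and 51 mm tall, standing on the worktop, loose, 24 g or so. This point is its centre, 25.5 mm above its underside; z is up.
- garlic_pot_mouth (a point): The garlic pot: reddish-brown terracotta, the largest of the three pots, with small air holes round its side; round, straight, open, loose but heavy (0.5 to 0.8 kg). 104 mm across, mouth 92 mm, 72 mm tall, wall 6 mm, inner floor 7 mm up. The bulb fits under the lid in any attitude; a short drop does it no harm. This point: centre of the mouth, at rim height; z up.
- white_pot_mouth (a point): The white pot: white glazed stoneware, the middle one in size; round, straight, open, loose but heavy (0.5 to 0.8 kg). 86 mm across, mouth 74 mm, 72 mm tall, wall 6 mm, inner floor 7 mm up. This point: centre of the mouth, at rim height; z up.
- blue_pot_mouth (a point): The blue pot: blue glazed stoneware, the smallest; round, straight, open, loose but heavy (0.5 to 0.8 kg). 68 mm across, mouth 56 mm, 72 mm tall, wall 6 mm, inner floor 7 mm up. This point: centre of the mouth, at rim height; z up.
- large_lid_knob (a point): Largest of three loose round beech lids, right way up. Flange 104 mm across, 8 mm thick; tapered spigot below it, 12 mm deep, 87 mm wide at the flange, 72 at its end; round knob above, 28 mm wide, 30 tall. This point: mid-knob, 15 mm above the flange's top, 35 above the spigot's end. Fits the terracotta garlic pot; seated, its flange lies on the rim, this point 23 mm above it. z up. Up to 0.15 kg.
- medium_lid_knob (a point): Middle size of three loose round beech lids, right way up. Flange 86 mm across, 8 mm thick; tapered spigot below it, 12 mm deep, 69 mm wide at the flange, 54 at its end; round knob above, 28 mm wide, 30 tall. This point: mid-knob, 15 mm above the flange's top, 35 above the spigot's end. Fits the white pot; seated, its flange lies on the rim, this point 23 mm above it. z up. Up to 0.15 kg.
- small_lid_knob (a point): Smallest of three loose round beech lids, right way up. Flange 68 mm across, 8 mm thick; tapered spigot below it, 12 mm deep, 51 mm wide at the flange, 36 at its end; round knob above, 28 mm wide, 30 tall. This point: mid-knob, 15 mm above the flange's top, 35 above the spigot's end. Fits the blue pot; seated, its flange lies on the rim, this point 23 mm above it. z up. Up to 0.15 kg.
- lemon: A yellow lemon, 83 x 58 x 58 mm, lying on the worktop behind the lids and pots; to be left alone. Origin under its middle, on the worktop; x along its length.
- pepper_mill: A turned wooden pepper mill, 58 mm across, 170 mm tall, standing at the back under the wall cabinet; to be left alone. Origin at the centre of its foot.
- spice_jar: A glass spice jar with a black cap, 41 mm across, 105 mm tall, standing at the back under the wall cabinet; to be left alone. Origin at the centre of its foot.

How it is judged:
By the outcome, as a careful person would: the job done as asked, in the order asked, and still so for the second after the job is handed in, with the robot touching nothing.
It also fails if it takes over 99 s, if anything falls off the work surface, if the arm or the gripper's body presses on something with over 40 N, if the wrist force passes 120 N, or if a joint passes its speed limit or range.

## Working session

There is one attempt and no reset: what is moved stays moved. The work goes in short steps, each a Python script; the robot and the scene stay as the last script left them, time stands still between calls to the robot, and variables do not carry over. Pictures are saved under pics/ and viewed, about 12 in all and at most 16, crops included, and the job is handed in when it is done.

```bash
mkdir -p pics; ls; python3 - <<'E'
from rig import robot
import cv2
for n in("top","side"):
    cv2.imwrite(f"pics/{n}0.png",robot.grab_frame(n)[:,:,::-1]); print(n,robot.camera_info(n))
s=robot.get_state(); print(s["time"],s["ee_pos"],s["tool_rot"],s["opening"])
E
```

```text
pics
top {'fx': 615.5678613247321, 'fy': 615.5678613247321, 'cx': 327.5955190198187, 'cy': 237.75265022651394, 'rvec': array([ 2.14552725, -2.14605504,  0.14032977]), 'tvec': array([0.03321683, 0.633245  , 1.06545781])}
side {'fx': 455.1885535792717, 'fy': 455.1885535792717, 'cx': 317.67314434981375, 'cy': 238.83247755465283, 'rvec': array([ 0.1468546 , -2.56513837,  1.64241038]), 'tvec': array([0.6103388 , 0.08292358, 0.86464574])}
0.1 [ 0.24313998 -0.57543067  0.22390416] [[ 9.21127956e-01  3.89259624e-01 -4.83512781e-04]
 [ 3.89259919e-01 -9.21127440e-01  9.76687997e-04]
 [-6.51916877e-05 -1.08786676e-03 -9.99999406e-01]] 0.09393085806493576
```

View pics/top0.png

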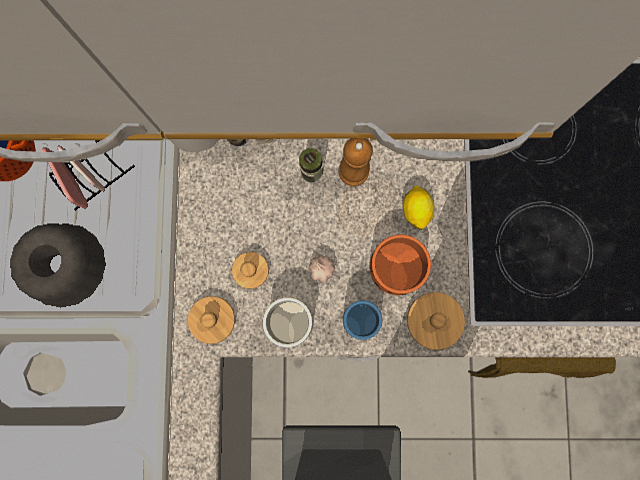

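View pics/side0.png

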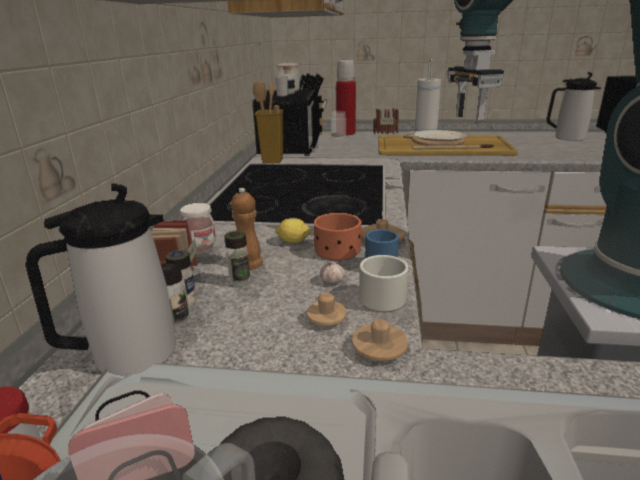

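```bash
cat > h.py <<'E'
from rig import robot
import cv2, numpy as np
def px2w(ci,uv,z):
    R,_=cv2.Rodrigues(np.array(ci["rvec"])); t=np.array(ci["tvec"])
    d=R.T@np.array([(uv[0]-ci["cx"])/ci["fx"],(uv[1]-ci["cy"])/ci["fy"],1]); c=-R.T@t
    return c+d*(z-c[2])/d[2]
def rot(a):  # tool down, jaw axis (y) at angle a from world y
    y=np.array([-np.sin(a),np.cos(a),0]); z=np.array([0,0,-1.]); return np.c_[np.cross(y,z),y,z]
E
python3 - <<'E'
from h import *
im=cv2.imread("pics/top0.png")
c=im[190:360,180:480]; cv2.imwrite("pics/c0.png",cv2.resize(c,None,fx=2.66,fy=2.66,interpolation=cv2.INTER_CUBIC))
ci=robot.camera_info("top")
for n,uv,z in [("garlic",(320,268),.0255),("gpot",(401,264),.072),("wpot",(288,322),.072),("bpot",(362.5,320),.072),("L",(438,320),.05),("M",(209,319),.05),("S",(249,270),.05),("lemon",(418,207),.03),("mill",(358,147),.17),("jar",(311,157),.105),("cabedge",(320,137),.5)]:
    print(n,px2w(ci,uv,z).round(3))
for a in(0,.5,1,np.pi/2,-.5,-1,-np.pi/2,np.pi):
    print(a,robot.ik([.6,0,.25],rot(a)))
print(robot.camera_info("wrist"))
E
```

```text
garlic [0.58  0.047 0.026]
gpot [ 0.583 -0.095  0.072]
wpot [0.483 0.101 0.072]
bpot [ 0.486 -0.027  0.072]
L [ 0.486 -0.161  0.05 ]
M [0.488 0.242 0.05 ]
S [0.575 0.173 0.05 ]
lemon [ 0.692 -0.133  0.03 ]
mill [ 0.765 -0.017  0.17 ]
jar [0.766 0.061 0.105]
cabedge [0.679 0.038 0.5  ]
0 [ 0.51682144  0.44669944 -0.75905891  1.63048172  0.32527262  1.19539963
  1.2568689 ]
0.5 [ 0.71310749  0.56899218 -1.08392093  1.62469678  0.52209118  1.26914352
  1.60484163]
1 [ 0.71310749  0.56899218 -1.08392093  1.62469678  0.52209118  1.26914352
  2.10484163]
1.5707963267948966 [-0.81144084  0.55921585  1.0847441   1.67502652 -0.52104208  1.22953554
 -2.74981697]
-0.5 [ 0.50212917  0.44086819 -0.7373918   1.63094795  0.31391607  1.19214443
  0.76578997]
-1 [ 0.49081039  0.43657798 -0.72084974  1.63130988  0.30537095  1.18976298
  0.27251263]
-1.5707963267948966 [ 0.44477385  0.4207638  -0.65475606  1.63280554  0.27225086  1.1810769
 -0.27214474]
3.141592653589793 [ 0.27064386  0.37902584 -0.41684703  1.63875187  0.16424489  1.15858745
 -1.75672396]
{'fx': 380.6353200075951, 'fy': 380.6353200075951, 'cx': 319.94636943569117, 'cy': 241.94914448378407, 'rvec': array([-2.45083593,  1.62329051,  0.19323043]), 'tvec': array([-0.62526964, -0.02443796,  0.38978385])}
```

View pics/c0.png

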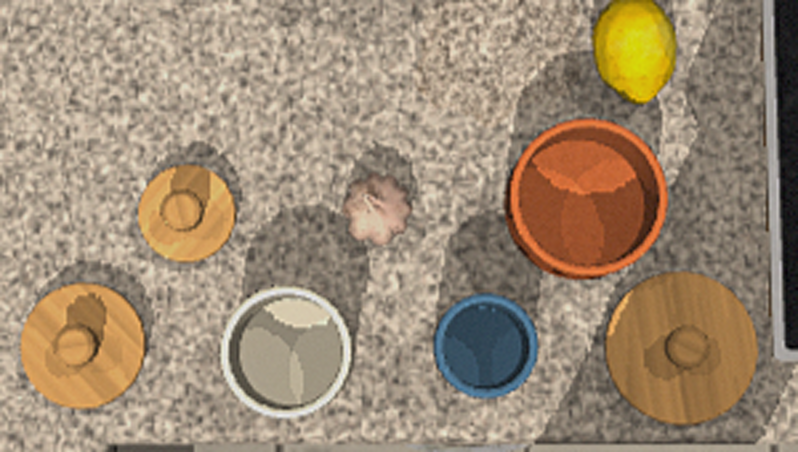

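```bash
python3 - <<'E'
from h import *
robot.move_ptp([.54,.04,.26],rot(np.pi))
ci=robot.camera_info("wrist"); im=robot.grab_frame("wrist")
np.save("ci1.npy",ci,allow_pickle=True); cv2.imwrite("pics/w1.png",im[:,:,::-1])
R,_=cv2.Rodrigues(ci["rvec"]); print("cam",-R.T@ci["tvec"],R[2],robot.get_state()["time"],robot.get_state()["qpos"])
ct=robot.camera_info("top")
for n,uv,z in [("garlic",(322,268),.0255),("gpot",(401.05,264.4),.072),("wpot",(287.9,322.3),.072),("bpot",(362.7,320.1),.072),("L",(438.6,320.5),.05),("M",(208.2,319.7),.05),("S",(248.4,268.6),.05)]:
    p=px2w(ct,uv,z); q,_=cv2.projectPoints(p[None],ci["rvec"],ci["tvec"],np.array([[ci["fx"],0,ci["cx"]],[0,ci["fy"],ci["cy"]],[0,0,1]]),None)
    print(n,p.round(4),q.ravel().round(1))
E
```

```text
cam [0.60807516 0.03867799 0.42009207] [-2.33283578e-01 -2.45467972e-04 -9.72408716e-01] 2.5833 [ 0.33538777  0.27714404 -0.55585895  1.76627762  0.15944338  1.14324658
 -1.84163105]
garlic [0.5803 0.0434 0.0255] [315.2 178.5]
gpot [ 0.5823 -0.0953  0.072 ] [467.9 179.9]
wpot [0.4822 0.1012 0.072 ] [255.1 284.6]
bpot [ 0.486  -0.0277  0.072 ] [388.7 280.8]
L [ 0.4855 -0.1621  0.05  ] [516.6 274.1]
M [0.4867 0.2435 0.05  ] [119. 273.]
S [0.577  0.1741 0.05  ] [179.4 183.8]
```

View pics/w1.png

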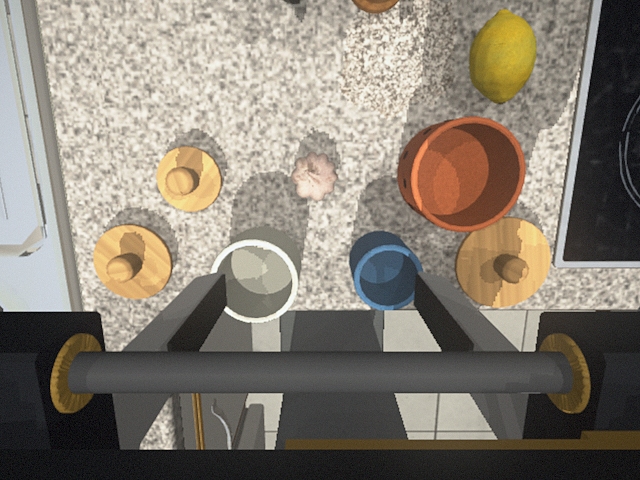

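```bash
cat >> h.py <<'E'
P=dict(garlic=(.5815,.0434),gpot=(.5843,-.0953),wpot=(.4842,.1012),bpot=(.488,-.0277),L=(.4875,-.1621),M=(.4887,.2435),S=(.579,.1741))
A=rot(np.pi)
def snap(cam,name):
    cv2.imwrite(f"pics/{name}.png",robot.grab_frame(cam)[:,:,::-1])
def st(msg=""):
    s=robot.get_state(); print(msg,round(s["time"],2),s["ee_pos"].round(4),s["force"].round(1),round(s["opening"],4))
E
python3 - <<'E'
from h import *
g=P["garlic"]; p=P["gpot"]
robot.move_ptp([*g,.13],A); robot.gripper_to(.08)
print(robot.move_linear([*g,.026],.12,threshold=10)); robot.gripper_to(.03); st("grip")
robot.move_linear([*g,.16],.2); st("up")
robot.move_linear([*p,.16],.2)
print(robot.move_linear([*p,.072],.12,threshold=10)); st("in")
robot.gripper_to(.057); robot.pause(.3)
robot.move_linear([*p,.17],.2); st("out")
l=P["L"]; robot.move_ptp([*l,.15],A)
snap("wrist","w2"); snap("top","t2")
E
```

```text
False
grip 5.3 [0.5816 0.0435 0.0261] [-1.5  0.2  3.4] 0.0463
up 6.12 [0.5809 0.0432 0.1589] [-0.2  0.6 -0.4] 0.0466
False
in 7.84 [ 0.5847 -0.0952  0.0727] [ 0.6  0.3 -0.1] 0.0463
out 9.19 [ 0.5839 -0.0954  0.1693] [-0.5  0.2 -1. ] 0.0569
```

View pics/w2.png

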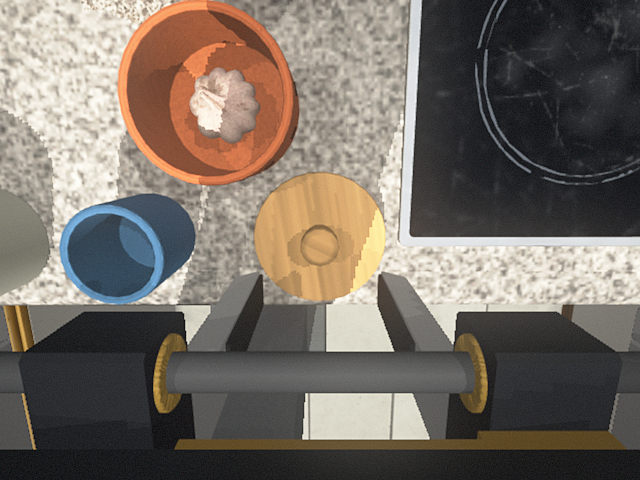

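```bash
cat >> h.py <<'E'
def lid(k,pot):
    l=P[k]; p=P[pot]
    robot.move_ptp([*l,.13],A); robot.gripper_to(.057)
    print(robot.move_linear([*l,.043],.1,threshold=8)); robot.gripper_to(.015); st("grip")
    robot.move_linear([*l,.155],.2); st("up")
    robot.move_linear([*p,.155],.15)
    robot.move_linear([*p,.12],.1)
    print("contact",robot.move_linear([*p,.100],.03,threshold=6)); st("down")
E
python3 - <<'E'
from h import *
lid("L","gpot")
snap("wrist","w3"); snap("side","s3")
E
```

```text
False
grip 11.91 [ 0.4876 -0.1622  0.0431] [-0.5  0.1  2.8] 0.0268
up 12.62 [ 0.4869 -0.1621  0.154 ] [ 0.1 -0.4 -1.2] 0.0275
contact True
down 14.61 [ 0.5842 -0.0953  0.1028] [-0.3 -0.8  1.9] 0.0269
```

View pics/w3.png

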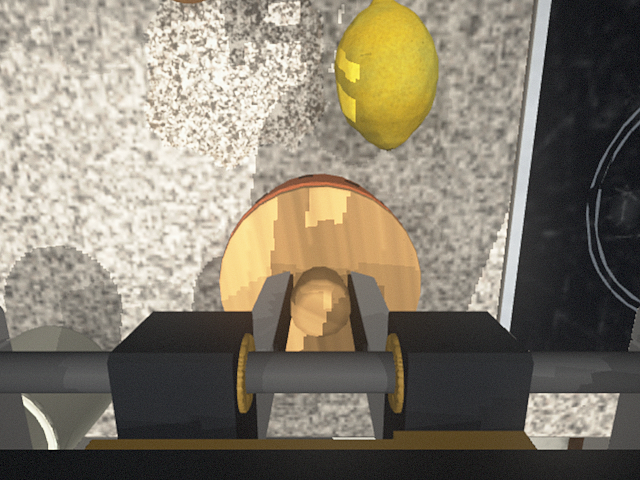

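```bash
cat >> h.py <<'E'
def release(pot):
    robot.gripper_to(.05); robot.pause(.2); robot.move_linear([*P[pot],.16],.15); st("rel")
E
python3 - <<'E'
from h import *
release("gpot")
lid("M","wpot")
z=robot.get_state()["ee_pos"][2]
if .1015<z<.1045:
    release("wpot")
    lid("S","bpot"); z=robot.get_state()["ee_pos"][2]
    if .1015<z<.1045: release("bpot")
robot.move_linear([*robot.get_state()["ee_pos"][:2],.2]) if z<.11 else 0
snap("wrist","w4")
E
```

```text
rel 16.01 [ 0.584  -0.0954  0.1595] [-0.9  1.2  0. ] 0.0501
False
grip 19.29 [0.4888 0.2436 0.0432] [ 0.2 -0.7  3.9] 0.0272
up 20.0 [0.4883 0.243  0.1539] [-0.8 -0.5 -1.1] 0.0269
contact True
down 22.16 [0.4841 0.1011 0.1028] [ 0.5  0.4 -0. ] 0.0273
rel 23.46 [0.4841 0.1009 0.1596] [-0.6  0.6 -0.3] 0.0495
False
grip 25.98 [0.5791 0.1741 0.0431] [-0.7  1.3  0. ] 0.027
up 26.68 [0.5785 0.1737 0.154 ] [-1.2 -1.4 -0.4] 0.0273
contact True
down 29.38 [ 0.488  -0.0276  0.1025] [0.6 1.3 3. ] 0.027
rel 30.68 [ 0.4878 -0.0279  0.1596] [ 0.8  0.8 -0.7] 0.0498
```

View pics/w4.png

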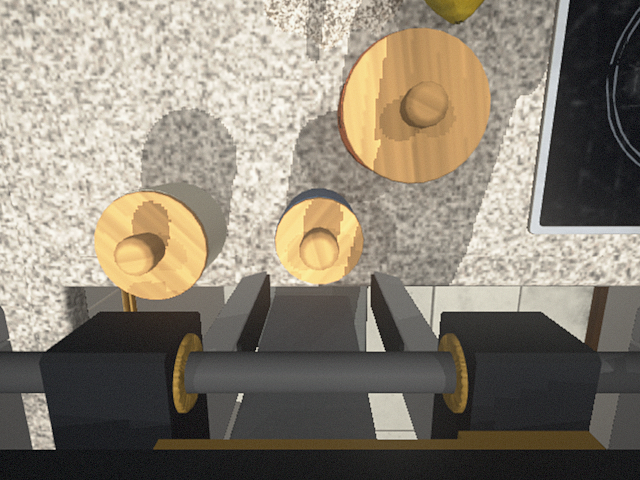

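All three lids are on. I'll back away clear of them, then check that they are level from the side and the top.

```bash
python3 - <<'E'
from h import *
robot.move_ptp([.243,-.576,.224],rot(np.pi+.4) if robot.ik([.243,-.576,.224],rot(np.pi+.4)) is not None else A)
st()
s=robot.grab_frame("side")[:,:,::-1]; t=robot.grab_frame("top")[:,:,::-1]
a=cv2.resize(s[170:320,230:430],(800,600),interpolation=cv2.INTER_CUBIC); cv2.imwrite("pics/s5.png",a)
cv2.imwrite("pics/t5.png",cv2.resize(t[130:360,180:480],None,fx=2.6,fy=2.6,interpolation=cv2.INTER_CUBIC))
E
```

```text
33.29 [ 0.244  -0.5754  0.224 ] [-0.1 -0.  -0.1] 0.0499
```

View pics/s5.png

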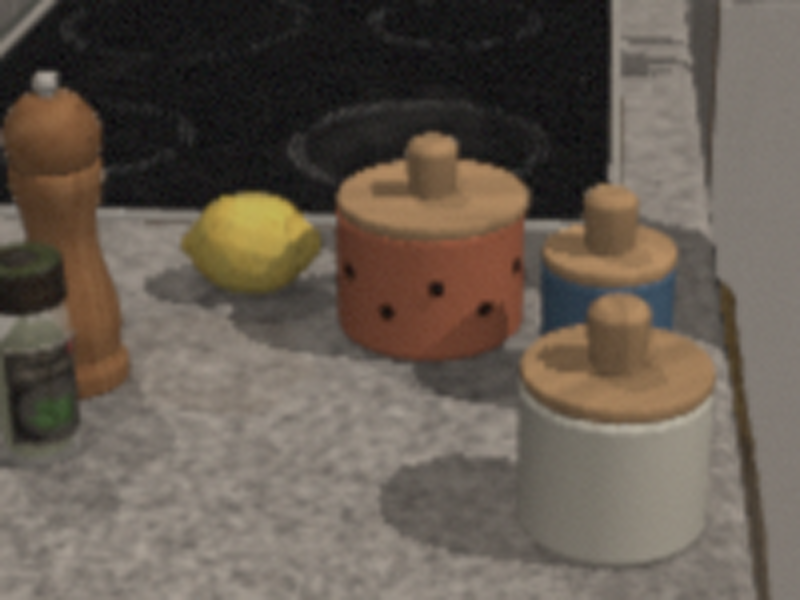

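View pics/t5.png

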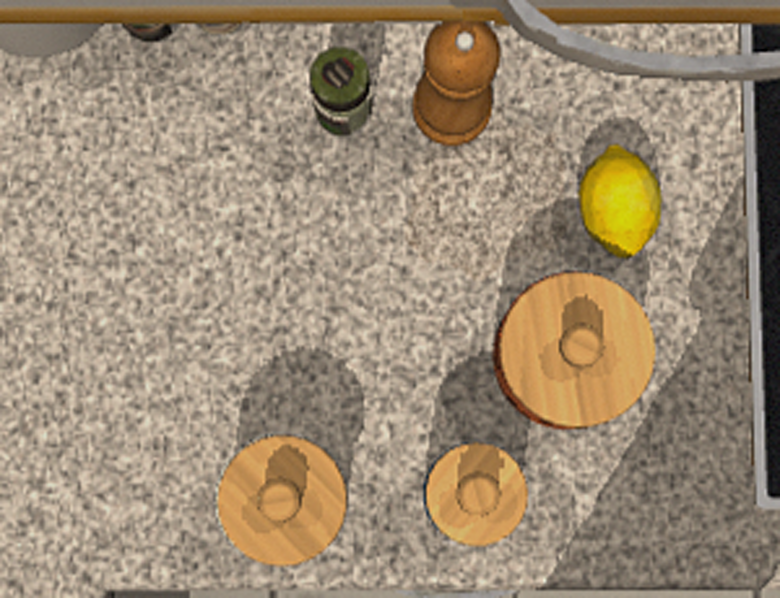

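The side view shows all three lids level on their rims. The top view shows the lids centred on the pots, with the lemon, mill and jar where they were.

```bash
python3 -c "
from rig import robot
robot.sign_off()"
```

```text
the job is handed in; nothing more can be done
```

The job is done and handed in at about 33 s of the 99 s. The garlic bulb went into the terracotta pot first. Then each pot got its own lid: large on terracotta, medium on white, small on blue.

- **Seating:** each lid touched down with the gripper at 102.5–102.8 mm, against 103 mm expected for a lid fully home. The last side and top pictures show all three flush and level.
- **Nothing disturbed:** the pots, lemon, pepper mill and spice jar show no visible shift in the last pictures, and the arm is parked clear of everything.
- **Disagreement:** the top and wrist cameras differed by about 4 mm in x. I split the difference; it caused no trouble, as lids and pots shared the same offset. No check failed.

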